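Slide a freshly painted pot to the spray gun, varnish it, slide it on to dry

ROBOT

A 6-joint arm with a two-finger parallel gripper is mounted at the origin on the work surface. World frame = base frame: x ahead of the robot, y to its left, z up, the work surface at z = 0. Lengths are in m, angles in rad, forces in N, time in s.
With the tool pointing down it reaches from about 0.35 to 0.725 m from the base axis. Payload 6 kg.
Tool frame: the origin (TCP) lies between the finger pads; the fingertips stand 22 mm ahead of it and the grasp point (between the pads) lies 3 mm ahead of it (r.nose_length is the distance from the TCP to the fingertips, in m); z points along the fingers, y is the line along which they close (so a half turn about z gives the same grasp; the last joint's range is limited). The gripper opens to 85 mm and grips with 20 to 120 N. Pads are 22 mm wide; open, the fingers measure 114 mm over their backs; the gripper's body (76 mm by 85 mm) begins 54 mm behind the grasp point. The pads swing forward as they close: fully open they stand 13 mm farther back than shut.
Start: joints at [1.475, 0.04, 0.085, 0, -1.615, -0.334], TCP at [0.25, 0.545, 0.253] pointing down, gripper open.
Joint ranges: [-2.56, 2.56], [-1.29, 2.01], [-1.08, 1.49], [-3.29, 1.98], [-2.81, -0.18], [-2.99, 2.99]. Speed limits (rad/s): [2.57, 2.57, 3.01, 3.14, 3.14, 3.14].

INTERFACE

Orientations are given as a unit quaternion [x, y, z, w].
In Python, from workcell import r gives the robot as it stands.
- The arm moves only by the tool apply_moves, never from a script. Its argument "rows" is text: rows parted by semicolons, each of 7 numbers parted by spaces: the turn, a rotation vector about the tool's x, y, z in degrees, then the shift along the tool's x, y, z in m, then the opening, from 0 (shut) to 1 (fully open). In form: rx ry rz x y z hand; .... A call has 1 to 12 rows; each row is the pose to reach, as a shift and turn from the pose commanded when the call began, along the tool's axes at that moment; what a row does not reach only later rows make up. A row lasts 1/10 s, in which the tool goes at most 50 mm and 8.59 degrees, less where a joint would pass 70% of its speed; a pose out of reach is approached as far as the arm can. A call with a gripper value outside its range is refused whole. The fingers move at their own pace and stop on an object; "grip_force" is the grip in N (left out, the last holds). Time passes only in rows, so rows that repeat a pose let the fingers close. It gives the time, the measured TCP pose, the force, the opening and the grip force at its end, in the units of the state.
- r.read_state(): the state, without advancing time (a new reading comes with each control period).
- r.capture(name): name is "side" or "top" or "wrist"; returns the picture (400x640x3 uint8, red, green, blue); there is no depth.
- r.get_calibration(name): a dict with "fovy" (degrees; the focal length in pixels is half the picture's height over the tangent of half this angle, whatever the lens; pixels are square), "cx", "cy" (the principal point, pixels), "view" (4x4, takes a point from world to camera coordinates). Camera axes: x right, y down, z forward; pixel columns grow to the right and rows downward; lengths in m; the calibration is good to about 2 mm. A picture is of the moment at which its call begins: read the wrist's pose just before it. get_calibration takes no time and is no camera call; for the wrist camera it gives the pose at the moment of the call.
- r.job_done(): hands the job in; it is judged then, once.
Trained networks look in the newest picture that a camera, given by its name, has taken for a name from the list of things; names that differ only in an ending like _2 or _b are one class to them, and where a whole thing is asked for, a point or a joint stands for the part that bears it (a point fixed in the world has none). Each returns a list of dicts, best first, with "confidence" (0 to 1); they miss things now and then, are a little off and sometimes report something else, mostly with a low value. They report only what shows in the picture. A call takes as long as a camera call.
- r.search_frame(camera, label): "position" ([x, y, z] in m, in world coordinates, good to about 4 mm: the middle of the surface that is visible of it).
- r.outline_of(camera, label): "pixels" (400x640 bool, what is visible of it).
- r.pinpoint(camera, label): "position" ([x, y, z] in m, in world coordinates, good to about 4 mm: a listed point, or the origin of a listed thing).
The state is a dict: "time": time; "joint_pos": joint angles; "joint_velocities": joint speeds; "joint_torque": joint torques, N m; "ee_pos": TCP position; "tool_rot": TCP orientation; "ft_force": force on the tool from outside, world axes, zero at the start; "moment": the same for the moment, N m; "opening": opening from 0.0 (shut) to 1.0 (fully open); "grip_force": force on a finger pad.
Only numpy, scipy, OpenCV 4.12 (cv2) and the standard library are available. Lean on these libraries where they do the work, as an engineer would, in place of code of your own. Each camera call takes 0.05 s, during which the arm holds its last target. There are 200 camera calls.

TASK

The lidded pot has just been painted and its orange body is still wet: without lifting it and touching it only on its bare clay foot, slide it along the table from the blue disc onto the orange disc in front of the clamped spray gun, and leave it standing with its foot wholly inside the disc. Then squeeze the gun's trigger all the way, hold it there for a full second and let it spring back; do not pull the trigger while the pot is anywhere else. Finally slide the pot in the same way onto the green drying disc, foot wholly inside it, and leave the mug, the paint jar and the palette where they are.

Things in the scene. Friction and masses are not known exactly. Their poses are not given: they have to be found in the camera images.
- pot: Lidded round pot, about 0.65 kg, 115 mm high. Origin: centre of its underside, z up. Its foot is a bare terracotta-brown clay cylinder, 72 mm in diameter, from the table up to 32 mm; this is the only part that may be touched. Above it the pot bulges out beyond the foot. It stands on the table on the blue disc.
- wet_paint: The pot's wet orange body with blue lid and yellow knob, fixed to the pot, same origin and axes as the pot (centre of the pot's underside). Radius 36 mm at 32 mm above the table, 45.5 mm at 47 mm, widest 48 mm at 60 mm, 45.5 mm at 75 mm, 36 mm at 92 mm; lid to 102 mm, radius 33 mm, and a knob of radius 8 mm up to 115 mm. Must not be touched.
- wait_mark: Flat blue disc painted on the table, 100 mm in diameter, origin at its centre; the pot starts on it. To the left or to the right of the gun.
- dry_mark: Flat green disc painted on the table, 100 mm in diameter, origin at its centre; where the pot must end. On the other side of the gun from the blue disc.
- spray_mark (a point): Centre of the flat orange disc painted on the table, 100 mm in diameter, 150 mm in front of the gun's nozzle tip; z up, x axis points to the gun.
- gun: Spray gun fixed on its side on a base plate (130 x 90 x 10 mm). Origin on the table under it; metal barrel along its x axis, 32 mm thick, 65 mm above the table, nozzle tip at x = -65 mm pointing to -x, rear at +58; black grip to +y; white cup with black lid, 60 mm in diameter, to -y as far as y = -104. Highest point 95 mm (cup). The orange disc is centred at x = -215.
- grip (a point): Middle of the gun's fixed black grip, 65 mm above the table; axes as the gun's. The grip is a bar 24 mm thick (x), 105 mm long (y) and 30 mm high, centred 0.5 mm to +y of this point; its rear face, to be held, is 12 mm to +x of this point. There is free air under grip and trigger.
- trigger_pad (a point): Squeezing point on the front face of the red trigger, 65 mm above the table. The trigger is a bar 68 long (y), 10 thick, 22 mm high, on the -x side of the grip, hinged on a vertical pin at the barrel, 40 mm to -y of this point. Squeezing moves the point about 14 mm to +x (gun's axes), to the grip. Grip and trigger together are 62 mm thick at rest, 48 mm fully squeezed.
- trigger (a joint): Trigger angle in rad: 0 released, 0.35 fully squeezed at its stop; a spring returns it (about 8 N at the pad when full).
- brush_mug: Blue ceramic mug, 72 mm in diameter, 85 mm high, with handle; origin at the centre of its underside. Leave alone.
- paint_jar: Paint jar with yellow cap, 50 mm in diameter, 50 mm high; origin at the centre of its underside. Leave alone.
- palette: White round palette with paint dabs, 120 mm in diameter, 13 mm high; origin at the centre of its underside. Leave alone.

How it is judged:
On the way, in this order (a step that is already met when the one before it is completed fails the run):
1. the pot stands still, untouched, with its foot inside the orange disc (horizontal distance between pot and spray_mark below 0.014 m and linear speed of pot below 0.01 m/s and angular speed of pot below 0.15 rad/s and contact force between pot and the fingers below 0.2 N and value of joint trigger below 0.06 rad), for 0.3 s.
2. the trigger is squeezed fully and held, the pot on the orange disc (value of joint trigger above 0.28 rad and horizontal distance between pot and spray_mark below 0.014 m), for 0.8 s.
3. the trigger has sprung back (value of joint trigger below 0.06 rad and horizontal distance between pot and spray_mark below 0.014 m), for 0.1 s.
At the end, for the whole second after the job is handed in: The pot stands upright and still on the table, its foot inside the green disc (centres within 14 mm), the trigger is released (under 0.06 rad), and the mug, jar and palette are within 20 mm of where they were (horizontal distance between pot and dry_mark below 0.014 m and linear speed of pot below 0.01 m/s and angular speed of pot below 0.15 rad/s and angle between pot's own z axis and vertical below 0.05 rad and height (world z) of pot below 0.004 m and value of joint trigger below 0.06 rad and distance of each of brush_mug, paint_jar, palette from where it was at the start of the episode below 0.02 m); the robot touches nothing.
It fails at once if the wet paint is touched (contact force between wet_paint and anything else above 0.3 N).
It fails at once if the pot is lifted off the table (over 6 mm) (height (world z) of pot above 0.006 m).
It fails at once if the pot is tipped (over 0.12 rad) (angle between pot's own z axis and vertical above 0.12 rad).
It fails at once if the trigger is pulled (over 0.12 rad) while the pot is not on the orange disc (over 20 mm off) (value of joint trigger above 0.12 rad and horizontal distance between pot and spray_mark above 0.02 m).
It fails at once if a bystander is pushed away (over 20 mm) (distance of any of brush_mug, paint_jar, palette from where it was at the start of the episode above 0.02 m).
It also fails if it takes over 72 s, if anything falls off the work surface, if the arm or the gripper's body presses on something with over 40 N, if the wrist force passes 120 N, or if a joint passes its speed limit or range.

## Working session

There is one attempt and no reset: what is moved stays moved. The work goes in short steps, Python scripts to look and compute and a tool call to move; the robot and the scene stay as the last step left them, time stands still between calls to the robot, and variables do not carry over. Pictures are saved under pics/ and viewed, at most 10 in all, crops included, and the job is handed in when it is done.

Besides the shell and the picture viewer there is one more tool, called as name(argument=value, ...), one argument or row to a line, values as JSON. apply_moves: Moves the arm, as the interface text tells. Its arguments: {"type":"object","properties":{"rows":{"type":"string"},"grip_force":{"type":"number"}},"required":["rows"]}

```bash
ls; mkdir -p pics; cat > h.py <<'E'
from workcell import r
import numpy as np, cv2
from scipy.spatial.transform import Rotation as R
def save(c,n):
    im=r.capture(c); cv2.imwrite('pics/'+n,im[:,:,::-1]); return im
def pin(c,l,k=1):
    for d in r.pinpoint(c,l)[:k]: print(c,l,np.round(d['position'],4),round(d['confidence'],2))
def K(c):
    g=r.get_calibration(c); f=200/np.tan(np.radians(g['fovy'])/2); return f,g['cx'],g['cy'],np.array(g['view'])
def ray(c,u,v,z):
    f,cx,cy,V=K(c); d=V[:3,:3].T@np.array([(u-cx)/f,(v-cy)/f,1]); o=-V[:3,:3].T@V[:3,3]
    return o+d*(z-o[2])/d[2]
def st():
    s=r.read_state(); print(s['time'],np.round(s['ee_pos'],4),np.round(R.from_quat(s['tool_rot']).as_matrix(),3).tolist(),np.round(s['joint_pos'],3),np.round(s['ft_force'],1),s['opening'],s['grip_force'])
E
python3 - <<'E'
from h import *
st()
a=save('top','t0.png'); b=save('side','s0.png')
for c in ('top','side'):
    for l in ['pot','wait_mark','spray_mark','dry_mark','gun','grip','trigger_pad','brush_mug','paint_jar','palette']: pin(c,l)
E
```

```text
pics
0.0 [0.2498 0.5452 0.2523] [[0.909, -0.417, -0.001], [-0.417, -0.909, -0.002], [0.0, 0.002, -1.0]] [ 1.475  0.041  0.084 -0.    -1.615 -0.334] [-0.1 -0.3  0.7] 0.9987892965922229 0.0
top pot [ 0.4834 -0.2331 -0.003 ] 0.65
top wait_mark [ 0.4781 -0.2267 -0.0006] 0.58
top spray_mark [0.7059 0.0488 0.0677] 0.68
top dry_mark [ 0.688  -0.0071  0.0035] 0.75
top gun [ 0.6894 -0.0074  0.0033] 0.69
top grip [0.7099 0.0472 0.0665] 0.66
top trigger_pad [0.6599 0.0574 0.0634] 0.54
top brush_mug [ 0.2928 -0.2885  0.002 ] 0.55
top paint_jar [ 0.6527  0.2139 -0.001 ] 0.97
top palette [ 0.6772 -0.2396  0.0009] 0.84
side pot [ 0.4869 -0.232  -0.0009] 0.89
side wait_mark [ 0.4772 -0.2304 -0.0031] 0.56
side spray_mark [ 0.4728  0.006  -0.0013] 0.75
side dry_mark [ 0.4945  0.2396 -0.0055] 0.91
side grip [0.7114 0.0546 0.0675] 0.95
side trigger_pad [0.6619 0.0564 0.0631] 0.58
side brush_mug [ 0.2874 -0.2917  0.001 ] 0.92
side paint_jar [ 0.6502  0.2143 -0.0023] 0.63
side palette [ 0.6792 -0.2415  0.0019] 0.72
```

View pics/t0.png

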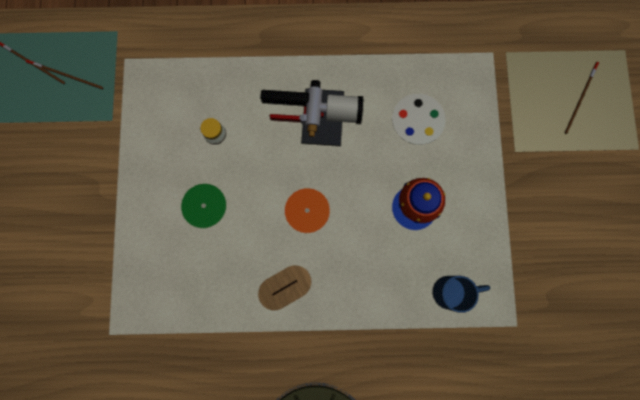

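View pics/s0.png

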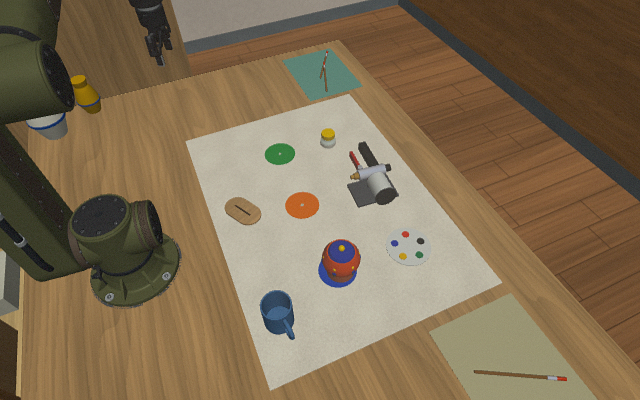

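The top view shows the gun at (315,105), the orange disc at (307,210), green at (203,205), and the pot on blue at (420,205). The palette is at (418,118), the mug at (457,293), the jar at (212,130), and an unlisted wooden piece lies at (285,288). The side view agrees, and the gun nozzle faces the robot.

```bash
cat >> h.py <<'E'
def disc(im,c,rgb):
    hsv=cv2.cvtColor(im,cv2.COLOR_RGB2HSV)
    lo,hi={'o':((6,170,120),(14,255,255)),'g':((50,120,50),(75,255,200)),'b':((110,150,80),(125,255,255))}[rgb]
    m=cv2.inRange(hsv,lo,hi); m=cv2.morphologyEx(m,cv2.MORPH_CLOSE,np.ones((5,5)))
    n,lab,s,ce=cv2.connectedComponentsWithStats(m)
    out=[]
    for i in 1+np.argsort(-s[1:,4])[:2]:
        if s[i,4]<60: continue
        cn=max(cv2.findContours((lab==i).astype(np.uint8),0,cv2.CHAIN_APPROX_NONE)[0],key=len)[:,0]
        P=np.array([ray(c,u,v,0)[:2] for u,v in cn])
        (x,y),rad=cv2.minEnclosingCircle(P.astype(np.float32)); out.append((round(x,4),round(y,4),round(rad,4),int(s[i,4])))
    return out
E
python3 - <<'E'
from h import *
for c,f in (('top','t0'),('side','s0')):
    im=cv2.imread(f'pics/{f}.png')[:,:,::-1].copy()
    for k in 'ogb': print(c,k,disc(im,c,k))
    g=r.get_calibration(c); V=np.array(g['view']); print(-V[:3,:3].T@V[:3,3])
for c in ('top','side'):
    for l in ['trigger_pad','grip','pot']: 
        pin(c,l,2); 
        for d in r.search_frame(c,l)[:1]: print('sf',l,np.round(d['position'],4),d['confidence'])
# triangulate pot knob / gun barrel by outline later
E
```

```text
top o [(0.4732, 0.0096, 0.0483, 1489)]
top g [(0.488, 0.2371, 0.0482, 1475)]
top b [(0.4969, -0.255, 0.0299, 492), (0.4708, -0.2231, 0.0471, 341)]
[ 0.33437052 -0.01709354  0.99999354]
side o [(0.4755, 0.0084, 0.0495, 682), (0.5029, -0.1981, 0.0539, 424)]
side g [(0.4902, 0.2359, 0.0487, 477)]
side b [(0.4764, -0.2283, 0.0486, 240)]
[ 0.23593062 -0.688586    0.93247538]
top trigger_pad [0.6599 0.0574 0.0634] 0.54
sf trigger_pad [0.6609 0.0484 0.0703] 0.66
top grip [0.7099 0.0472 0.0665] 0.66
sf grip [ 0.6598 -0.0142  0.0586] 0.72
top pot [ 0.4834 -0.2331 -0.003 ] 0.65
sf pot [ 0.4764 -0.2252  0.0864] 0.78
side trigger_pad [0.6619 0.0564 0.0631] 0.58
sf trigger_pad [ 0.4755 -0.2492  0.09  ] 0.58
side grip [0.7114 0.0546 0.0675] 0.95
sf grip [ 0.6633 -0.0126  0.0522] 0.8
side pot [ 0.4869 -0.232  -0.0009] 0.89
sf pot [ 0.4742 -0.2461  0.0902] 0.59
```

apply_moves(
  rows="0 0 0 0 0 0 1; 0 0 0 0 0 0 1",
)

```text
time: 1.9
ee_pos: [0.25, 0.5454, 0.2533]
tool_rot: [0.977, -0.213, 0.0, 0.0]
ft_force: [-0.2, 0.4, 0.2]
opening: 1.004
grip_force: 0.0
```

```bash
cat >> h.py <<'E'
def go(pos,zdir,ydir):
    s=r.read_state(); R0=R.from_quat(s['tool_rot']); z=np.array(zdir,float); z/=np.linalg.norm(z)
    y=np.array(ydir,float); y-=z*(y@z); y/=np.linalg.norm(y); T=np.c_[np.cross(y,z),y,z]
    rv=(R0.inv()*R.from_matrix(T)).as_rotvec(degrees=True); sh=R0.inv().apply(np.array(pos)-s['ee_pos'])
    print('MOVE',np.round(rv,1),np.round(sh,4)); return rv,sh
E
python3 - <<'E'
from h import *
s=r.read_state(); R0=R.from_quat(s['tool_rot'])
g=r.get_calibration('wrist'); V=np.array(g['view']); o=-V[:3,:3].T@V[:3,3]
print('cam in tool',R0.inv().apply(o-s['ee_pos']),'axis',R0.inv().apply(V[2,:3]),g['fovy'])
c,sn=np.cos(np.radians(42)),np.sin(np.radians(42))
for y in ([1,0,0],[-1,0,0]): go([0.477,-0.36,0.20],[0,sn,-c],y)
for im,cc,px in (('t0','top',None),('s0','side',None)):
    a=cv2.imread(f'pics/{im}.png'); h=cv2.cvtColor(a,cv2.COLOR_BGR2HSV)
    m=cv2.inRange(h,(14,120,100),(30,255,255)); n,l,q,ce=cv2.connectedComponentsWithStats(m)
    for i in range(1,n):
        p=ray(cc,*ce[i],0.112)
        if q[i,4]<200 and abs(p[0]-.48)<.04 and abs(p[1]+.23)<.04: print(cc,ce[i],q[i,4],p)
E
```

```text
cam in tool [ 0.08370732  0.00114813 -0.12151253] axis [-3.23989586e-01 -6.03873446e-04  9.46060454e-01] 66.67406200478729
MOVE [  41.7   26.8 -108.7] [0.5836 0.7285 0.0533]
MOVE [ 23.9 -37.3  62.3] [0.5836 0.7285 0.0533]
top [428. 178.] 1 [ 0.51663485 -0.23406477  0.112     ]
top [427.56 195.6 ] 25 [ 0.4813888  -0.23113621  0.112     ]
top [444.  193.5] 2 [ 0.48494774 -0.26370994  0.112     ]
top [439. 214.] 1 [ 0.44457474 -0.2513403   0.112     ]
side [330. 242.] 1 [ 0.46511797 -0.20876872  0.112     ]
side [341.36666667 247.63333333] 30 [ 0.48299975 -0.23425036  0.112     ]
side [359.  253.5] 2 [ 0.51357315 -0.26580109  0.112     ]
```

apply_moves(
  rows="41.7 26.8 -108.7 0.5836 0.7285 0.05 0.6;41.7 26.8 -108.7 0.5836 0.7285 0.05 0.6;41.7 26.8 -108.7 0.5836 0.7285 0.05 0.6;41.7 26.8 -108.7 0.5836 0.7285 0.05 0.6;41.7 26.8 -108.7 0.5836 0.7285 0.05 0.6;41.7 26.8 -108.7 0.5836 0.7285 0.05 0.6;41.7 26.8 -108.7 0.5836 0.7285 0.05 0.6;41.7 26.8 -108.7 0.5836 0.7285 0.05 0.6;41.7 26.8 -108.7 0.5836 0.7285 0.05 0.6;41.7 26.8 -108.7 0.5836 0.7285 0.05 0.6;41.7 26.8 -108.7 0.5836 0.7285 0.05 0.6;41.7 26.8 -108.7 0.5836 0.7285 0.05 0.6",
)

```text
time: 3.1
ee_pos: [0.3658, 0.086, 0.2245]
tool_rot: [0.874, 0.413, 0.174, -0.186]
ft_force: [-0.2, -0.5, -0.6]
opening: 0.598
grip_force: 0.0
```

```bash
python3 - <<'E'
from h import *
st()
c,sn=np.cos(np.radians(42)),np.sin(np.radians(42))
go([0.477,-0.36,0.20],[0,sn,-c],[1,0,0])
E
```

```text
3.1 [0.3658 0.086  0.2245] [[0.598, 0.788, 0.149], [0.658, -0.589, 0.47], [0.458, -0.182, -0.87]] [ 0.389 -0.788 -0.525 -0.389 -1.491  2.029] [-0.2 -0.5 -0.6] 0.59848162102713 0.0
MOVE [ 12.7  10.4 -35.9] [-0.2383  0.3546 -0.1715]
```

apply_moves(
  rows="12.7 10.4 -35.9 -0.238 0.355 -0.171 0.6;12.7 10.4 -35.9 -0.238 0.355 -0.171 0.6;12.7 10.4 -35.9 -0.238 0.355 -0.171 0.6;12.7 10.4 -35.9 -0.238 0.355 -0.171 0.6;12.7 10.4 -35.9 -0.238 0.355 -0.171 0.6;12.7 10.4 -35.9 -0.238 0.355 -0.171 0.6;12.7 10.4 -35.9 -0.238 0.355 -0.171 0.6;12.7 10.4 -35.9 -0.238 0.355 -0.171 0.6;12.7 10.4 -35.9 -0.238 0.355 -0.171 0.6;12.7 10.4 -35.9 -0.238 0.355 -0.171 0.6;12.7 10.4 -35.9 -0.238 0.355 -0.171 0.6;12.7 10.4 -35.9 -0.238 0.355 -0.171 0.6",
)

```text
time: 4.3
ee_pos: [0.456, -0.0349, 0.3685]
tool_rot: [0.685, 0.639, 0.237, -0.258]
ft_force: [-0.4, -1.2, -0.1]
opening: 0.604
grip_force: 0.0
```

```bash
python3 - <<'E'
from h import *
st()
c,sn=np.cos(np.radians(42)),np.sin(np.radians(42))
go([0.477,-0.36,0.20],[0,sn,-c],[1,0,0])
save('wrist','w1.png')
for l in ['pot']: pin('wrist',l)
E
```

```text
4.3 [ 0.456  -0.0349  0.3685] [[0.071, 0.997, -0.005], [0.754, -0.05, 0.655], [0.654, -0.051, -0.755]] [-0.222 -0.159  0.2   -0.773 -1.988  2.99 ] [-0.4 -1.2 -0.1] 0.6041172482369672 0.0
MOVE [-0.3  1.1 -4.1] [-0.3536  0.0456 -0.086 ]
```

apply_moves(
  rows="0 0 97 -0.34 0.045 -0.1 0.5;0 0 97 -0.34 0.045 -0.1 0.5;0 0 97 -0.34 0.045 -0.1 0.5;0 0 97 -0.34 0.045 -0.1 0.5;0 0 97 -0.34 0.045 -0.1 0.5;0 0 97 -0.34 0.045 -0.1 0.5;0 0 97 -0.34 0.045 -0.1 0.5;0 0 97 -0.34 0.045 -0.1 0.5;0 0 97 -0.34 0.045 -0.1 0.5;0 0 97 -0.34 0.045 -0.1 0.5;0 0 97 -0.34 0.045 -0.1 0.5;0 0 97 -0.34 0.045 -0.1 0.5",
)

```text
time: 5.6
ee_pos: [0.477, -0.3582, 0.2181]
tool_rot: [0.932, -0.092, -0.038, -0.348]
ft_force: [0.4, 0.2, 0.4]
opening: 0.503
grip_force: 0.0
```

```bash
python3 - <<'E'
from h import *
st()
c,sn=np.cos(np.radians(42)),np.sin(np.radians(42))
go([0.481,-0.36,0.20],[0,sn,-c],[-1,0,0])
E
```

```text
5.6 [ 0.477  -0.3582  0.2181] [[0.98, -0.197, -0.006], [-0.145, -0.741, 0.656], [-0.134, -0.642, -0.755]] [-0.659  0.432  0.544 -0.631 -2.081  1.83 ] [0.4 0.2 0.4] 0.5029254845966251 0.0
MOVE [ 1.  -0.6 78.6] [0.0067 0.0122 0.0124]
```

apply_moves(
  rows="1 -0.6 78.6 0.007 0.012 0.012 0.5;1 -0.6 78.6 0.007 0.012 0.012 0.5;1 -0.6 78.6 0.007 0.012 0.012 0.5;1 -0.6 78.6 0.007 0.012 0.012 0.5;1 -0.6 78.6 0.007 0.012 0.012 0.5;1 -0.6 78.6 0.007 0.012 0.012 0.5;1 -0.6 78.6 0.007 0.012 0.012 0.5;1 -0.6 78.6 0.007 0.012 0.012 0.5;1 -0.6 78.6 0.007 0.012 0.012 0.5;1 -0.6 78.6 0.007 0.012 0.012 0.5;1 -0.6 78.6 0.007 0.012 0.012 0.5",
)

```text
time: 6.7
ee_pos: [0.4815, -0.3603, 0.2007]
tool_rot: [0.663, -0.657, -0.252, -0.254]
ft_force: [-0.2, 0.1, 0.2]
opening: 0.498
grip_force: 0.0
```

```bash
python3 - <<'E'
from h import *
st()
w=save('wrist','w2.png'); s=save('side','s2.png')
cv2.imwrite('pics/ws2.png',np.vstack([w[100:400],s[140:400]])[:,:,::-1])
pin('wrist','pot'); pin('wrist','spray_mark')
E
```

```text
6.7 [ 0.4815 -0.3603  0.2007] [[0.008, -1.0, 0.0], [-0.743, -0.006, 0.669], [-0.669, -0.005, -0.743]] [-0.665  0.456  0.539 -0.641 -2.064  0.481] [-0.2  0.1  0.2] 0.4984177407202739 0.0
wrist pot [ 4.863e-01 -2.336e-01  4.000e-04] 0.57
wrist spray_mark [0.4717 0.0089 0.0012] 0.88
```

View pics/ws2.png

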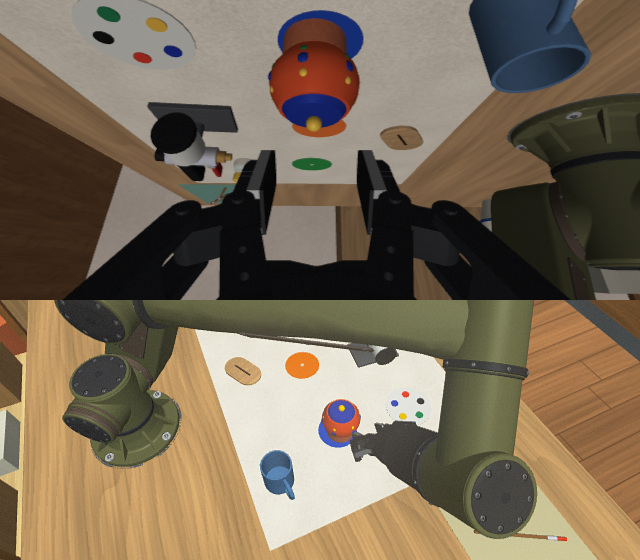

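apply_moves(
  rows="0 0 0 0.02 0 0.022 0.5; 0 0 0 0.04 -0.001 0.044 0.5; 0 0 0 0.06 -0.001 0.067 0.5; 0 0 0 0.08 -0.002 0.089 0.5; 0 0 0 0.1 -0.002 0.111 0.5; 0 0 0 0.112 -0.002 0.125 0.5; 0 0 0 0.112 -0.002 0.125 0.5; 0 0 0 0.112 -0.002 0.125 0.5",
)

```text
time: 7.7
ee_pos: [0.4844, -0.3606, 0.0339]
tool_rot: [0.662, -0.658, -0.252, -0.254]
ft_force: [-0.2, -0.3, 0.9]
opening: 0.502
grip_force: 0.0
```

```bash
python3 - <<'E'
from h import *
st()
w=save('wrist','w3.png')
cv2.imwrite('pics/w3v.png',w[:,:,::-1])
pin('wrist','pot')
o=r.outline_of('wrist','pot')
E
```

```text
7.7 [ 0.4844 -0.3606  0.0339] [[0.006, -1.0, 0.0], [-0.744, -0.004, 0.668], [-0.668, -0.004, -0.744]] [-0.653  0.572  0.373 -0.581 -1.824  0.642] [-0.2 -0.3  0.9] 0.5021619563298332 0.0
wrist pot [ 0.4838 -0.2321  0.0005] 0.91
```

View pics/w3v.png

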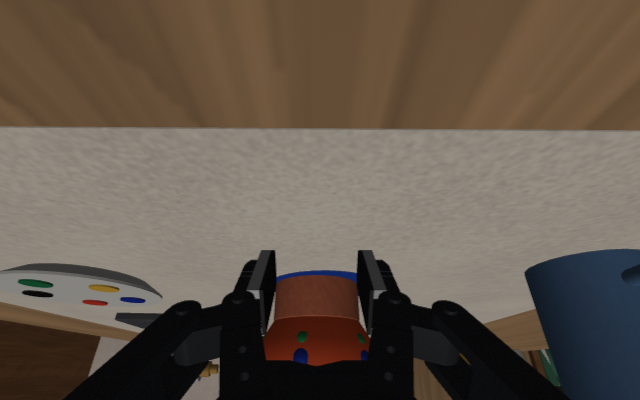

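apply_moves(
  rows="0 0 0 -0.0149 0 0.0134 0.5; 0 0 0 -0.0297 0 0.0268 0.5; 0 0 0 -0.0409 0 0.0368 0.5; 0 0 0 -0.0483 0 0.0435 0.5; 0 0 0 -0.052 0 0.0468 0.5; 0 0 0 -0.0557 0 0.0502 0.5; 0 0 0 -0.0594 0 0.0535 0.5; 0 0 0 -0.0632 0 0.0569 0.5; 0 0 0 -0.0669 0 0.0602 0.5; 0 0 0 -0.0706 0 0.0636 0.5; 0 0 0 -0.0743 0 0.0669 0.5; 0 0 0 -0.078 0 0.0702 0.5",
)

```text
time: 9.05
ee_pos: [0.4838, -0.2551, 0.0331]
tool_rot: [0.662, -0.659, -0.252, -0.254]
ft_force: [0.8, -3.3, 0.5]
opening: 0.498
grip_force: 1.5
```

```bash
python3 - <<'E'
from h import *
st()
w=save('wrist','w4.png'); t=save('top','t4.png')
print(r.read_state()['ft_force'])
cv2.imwrite('pics/v4.png',np.vstack([w[200:400],t[80:320]])[:,:,::-1])
pin('wrist','pot'); pin('top','pot'); 
E
```

```text
9.05 [ 0.4838 -0.2551  0.0331] [[0.005, -1.0, 0.001], [-0.743, -0.003, 0.669], [-0.669, -0.004, -0.743]] [-0.535  0.389  0.135 -0.621 -1.714  0.576] [ 0.8 -3.3  0.5] 0.4980493509349622 1.4982707798480988
[ 0.49649484 -1.3981444  -1.263293  ]
wrist pot [ 0.485  -0.2098  0.0023] 0.81
top pot [ 0.4814 -0.2068 -0.0044] 0.67
```

View pics/v4.png

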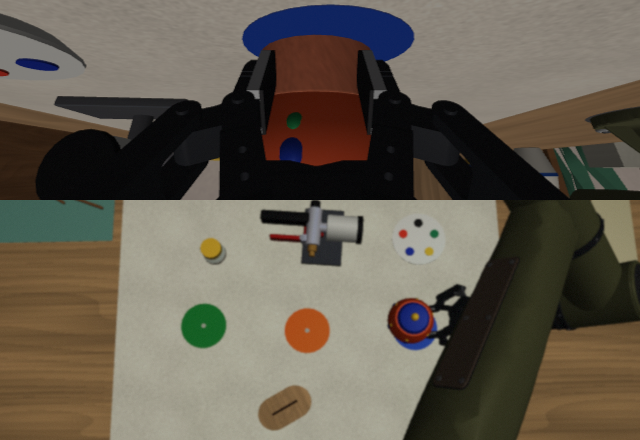

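apply_moves(
  rows="0 0 0 -0.0037 0.0002 0.0033 0.5; 0 0 0 -0.0089 0.0005 0.008 0.5; 0 0 0 -0.0149 0.0008 0.0134 0.5; 0 0 0 -0.0208 0.0011 0.0187 0.5; 0 0 0 -0.0267 0.0014 0.0241 0.5; 0 0 0 -0.0327 0.0018 0.0294 0.5; 0 0 0 -0.0386 0.0021 0.0348 0.5; 0 0 0 -0.0446 0.0024 0.0401 0.5; 0 0 0 -0.0505 0.0027 0.0455 0.5; 0 0 0 -0.0565 0.003 0.0508 0.5; 0 0 0 -0.0624 0.0034 0.0562 0.5; 0 0 0 -0.0669 0.0036 0.0602 0.5",
)

```text
time: 10.45
ee_pos: [0.4798, -0.1645, 0.0331]
tool_rot: [0.662, -0.658, -0.253, -0.254]
ft_force: [0.4, -3.3, 0.4]
opening: 0.496
grip_force: 1.4
```

apply_moves(
  rows="0 0 0 -0.0037 0.0002 0.0033 0.5; 0 0 0 -0.0089 0.0005 0.008 0.5; 0 0 0 -0.0149 0.0008 0.0134 0.5; 0 0 0 -0.0208 0.0011 0.0187 0.5; 0 0 0 -0.0267 0.0014 0.0241 0.5; 0 0 0 -0.0327 0.0018 0.0294 0.5; 0 0 0 -0.0386 0.0021 0.0348 0.5; 0 0 0 -0.0446 0.0024 0.0401 0.5; 0 0 0 -0.0505 0.0027 0.0455 0.5; 0 0 0 -0.0565 0.003 0.0508 0.5; 0 0 0 -0.0624 0.0034 0.0562 0.5; 0 0 0 -0.0669 0.0036 0.0602 0.5",
)

```text
time: 11.65
ee_pos: [0.4758, -0.0745, 0.0331]
tool_rot: [0.662, -0.658, -0.253, -0.254]
ft_force: [0.2, -3.1, -1.4]
opening: 0.502
grip_force: 1.4
```

```bash
cat >> h.py <<'E'
def knob(c,im):
    h=cv2.cvtColor(im,cv2.COLOR_RGB2HSV)
    m=cv2.inRange(h,(14,120,100),(30,255,255)); n,l,q,ce=cv2.connectedComponentsWithStats(m)
    for i in range(1,n):
        p=ray(c,*ce[i],0.112)
        if 8<q[i,4]<200 and abs(p[0]-.48)<.05: print('knob',c,q[i,4],np.round(p,4))
E
python3 - <<'E'
from h import *
st()
w=save('wrist','w5.png'); t=save('top','t5.png'); s=save('side','s5.png')
knob('top',t); knob('side',s)
for c in('wrist','top','side'): pin(c,'pot')
print(disc(t,'top','g'))
E
```

```text
11.65 [ 0.4758 -0.0745  0.0331] [[0.005, -1.0, 0.0], [-0.743, -0.004, 0.669], [-0.669, -0.004, -0.743]] [-0.278  0.111 -0.175 -0.7   -1.537  0.4  ] [ 0.2 -3.1 -1.4] 0.5016560298980205 1.4143751375377178
knob top 39 [ 0.4725 -0.0261  0.112 ]
knob side 15 [0.4387 0.5397 0.112 ]
knob side 25 [ 0.4742 -0.0309  0.112 ]
knob side 10 [ 0.4434 -0.4666  0.112 ]
knob side 22 [ 0.5198 -0.5108  0.112 ]
knob side 18 [ 0.5246 -0.5212  0.112 ]
wrist pot [ 0.477  -0.0283 -0.    ] 0.59
top pot [ 0.4724 -0.025  -0.0015] 0.63
side pot [ 0.4775 -0.0261  0.0012] 0.8
[(0.4882, 0.2376, 0.0479, 1464)]
```

apply_moves(
  rows="0 0 0 -0.003 0 0.0027 0.5; 0 0 0 -0.0067 0 0.006 0.5; 0 0 0 -0.0111 0 0.01 0.5; 0 0 0 -0.0156 0 0.014 0.5; 0 0 0 -0.0193 0 0.0174 0.5; 0 0 0 -0.0223 0 0.0201 0.5; 0 0 0 -0.0245 0 0.0221 0.5; 0 0 0 -0.026 0 0.0234 0.5; 0 0 0 -0.0268 0 0.0241 0.5; 0 0 0 -0.0275 0 0.0248 0.5; 0 0 0 -0.0275 0 0.0248 0.5",
)

```text
time: 13.05
ee_pos: [0.4758, -0.0382, 0.0331]
tool_rot: [0.662, -0.658, -0.253, -0.254]
ft_force: [0.1, -1.9, -1.3]
opening: 0.504
grip_force: 1.1
```

```bash
python3 - <<'E'
from h import *
st()
t=save('top','t6.png'); s=save('side','s6.png'); w=save('wrist','w6.png')
knob('top',t); knob('side',s)
for c in('wrist','top','side'): pin(c,'pot')
E
```

```text
13.05 [ 0.4758 -0.0382  0.0331] [[0.005, -1.0, 0.0], [-0.743, -0.004, 0.669], [-0.669, -0.004, -0.743]] [-0.215  0.065 -0.219 -0.715 -1.498  0.353] [ 0.1 -1.9 -1.3] 0.5038836724985045 1.0865417495369911
knob top 34 [0.4725 0.0091 0.112 ]
knob side 24 [0.474 0.004 0.112]
knob side 10 [ 0.5295 -0.5138  0.112 ]
knob side 10 [ 0.5242 -0.5201  0.112 ]
knob side 13 [ 0.5154 -0.5219  0.112 ]
wrist pot [0.4798 0.0088 0.0011] 0.75
top pot [ 0.4735  0.0092 -0.0013] 0.74
side pot [ 0.476   0.0123 -0.0019] 0.75
```

apply_moves(
  rows="0 0 0 0.003 0 -0.0027 0.5; 0 0 0 0.0111 0 -0.01 0.5; 0 0 0 0.0223 0 -0.02 0.5; 0 0 0 0.0372 0 -0.0334 0.5; 0 0 0 0.052 0 -0.0468 0.5; 0 0 0 0.0669 0 -0.0602 0.5; 0 0 0 0.04 0 -0.09 0.8; 0 0 0 0.0134 0 -0.12 1; 0 0 0 -0.0134 0 -0.1494 1; 0 0 0 -0.04 0 -0.18 1; 0 0 0 -0.0669 0 -0.2088 1; 0 0 0 -0.0669 0 -0.2088 1",
)

```text
time: 14.55
ee_pos: [0.4766, -0.1305, 0.2394]
tool_rot: [0.663, -0.658, -0.247, -0.256]
ft_force: [-0.1, -0.5, 0.1]
opening: 0.998
grip_force: 0.0
```

```bash
python3 - <<'E'
from h import *
st()
t=save('top','t7.png'); knob('top',t); s=save('side','s7.png');print(disc(t,'top','o'),disc(s,'side','o'))
for c in('top','side'):
    for l in('pot','grip','trigger_pad','gun'): pin(c,l)
go([0.665,0.09,0.25],[0,0,-1],[-.997,.076,0])
E
```

```text
14.55 [ 0.4766 -0.1305  0.2394] [[0.011, -1.0, 0.008], [-0.747, -0.003, 0.665], [-0.665, -0.014, -0.747]] [-0.375  0.016  0.118 -0.713 -1.887  0.228] [-0.1 -0.5  0.1] 0.997938471649962 0.0
knob top 34 [0.4725 0.0091 0.112 ]
[(0.4779, 0.0099, 0.0526, 298)] [(0.4736, 0.0357, 0.0751, 403)]
top pot [ 0.4741  0.0087 -0.0028] 0.57
top grip [0.7103 0.0483 0.0655] 0.75
top trigger_pad [0.6609 0.0548 0.0655] 0.62
top gun [ 0.6877 -0.009   0.0044] 0.88
side pot [ 0.4758  0.0116 -0.0009] 0.59
MOVE [ 1.5 42.   4.4] [-0.1731 -0.1906  0.1328]
```

apply_moves(
  rows="1.5 42 4.4 -0.173 -0.19 0.133 1;1.5 42 4.4 -0.173 -0.19 0.133 1;1.5 42 4.4 -0.173 -0.19 0.133 1;1.5 42 4.4 -0.173 -0.19 0.133 1;1.5 42 4.4 -0.173 -0.19 0.133 1;1.5 42 4.4 -0.173 -0.19 0.133 1;1.5 42 4.4 -0.173 -0.19 0.133 1;1.5 42 4.4 -0.173 -0.19 0.133 1;1.5 42 4.4 -0.173 -0.19 0.133 1;1.5 42 4.4 -0.173 -0.19 0.133 1;1.5 42 4.4 -0.173 -0.19 0.133 1",
)

```text
time: 16.15
ee_pos: [0.6643, 0.0887, 0.2517]
tool_rot: [-0.679, 0.734, -0.001, 0.001]
ft_force: [-0.1, -0.4, 0.9]
opening: 1.001
grip_force: 0.0
```

```bash
python3 - <<'E'
from h import *
st()
w=save('wrist','w8.png')
for l in('pot','grip','trigger_pad','gun','spray_mark'): pin('wrist',l)
for z in (.065,.08): print(z,[np.round(ray('wrist',u,v,z),4) for u,v in ((320,200),(420,200),(320,300))])
o=r.outline_of('wrist','trigger_pad')
if o:
    m=o[0]['pixels'].astype(np.uint8); print(o[0]['confidence'],m.sum())
    vv,uu=np.nonzero(m); P=np.array([ray('wrist',u,v,.076)[:2] for u,v in zip(uu[::5],vv[::5])]); print(cv2.minAreaRect(P.astype(np.float32)))
go([0.698,0.053,0.067],[0,0,-1],[-.997,.076,0])
E
```

```text
16.15 [0.6643 0.0887 0.2517] [[-0.077, -0.997, 0.002], [-0.997, 0.077, 0.0], [-0.0, -0.002, -1.0]] [ 4.310e-01  2.260e-01  2.850e-01  1.000e-03 -1.628e+00 -5.080e-01] [-0.1 -0.4  0.9] 1.0006476112905678 0.0
wrist pot [0.4745 0.0085 0.    ] 0.65
wrist grip [0.7111 0.0493 0.0643] 0.73
wrist trigger_pad [0.6638 0.0561 0.0644] 0.72
wrist gun [ 0.6883 -0.0079 -0.0029] 0.57
0.065 [array([0.6618, 0.1089, 0.065 ]), array([0.5555, 0.117 , 0.065 ]), array([0.6709, 0.2354, 0.065 ])]
0.08 [array([0.6616, 0.1039, 0.08  ]), array([0.5605, 0.1116, 0.08  ]), array([0.6703, 0.2241, 0.08  ])]
0.66 779
((0.6651672720909119, 0.046265386044979095), (0.07256554067134857, 0.01021515391767025), 84.41365051269531)
MOVE [-0.1 -0.   0. ] [ 0.0341 -0.0361  0.1837]
```

View pics/w8.png

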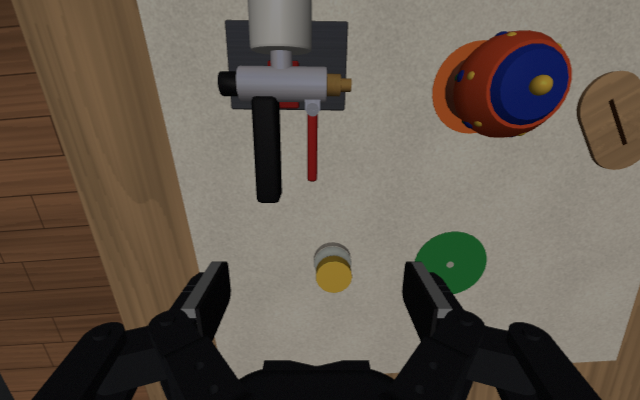

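apply_moves(
  rows="0 0 0 0.017 -0.015 0.03 1; 0 0 0 0.033 -0.03 0.06 1; 0 0 0 0.033 -0.03 0.085 1; 0 0 0 0.033 -0.03 0.11 1; 0 0 0 0.033 -0.03 0.13 1; 0 0 0 0.033 -0.03 0.145 1; 0 0 0 0.033 -0.03 0.16 1; 0 0 0 0.033 -0.03 0.175 1; 0 0 0 0.033 -0.03 0.185 1; 0 0 0 0.033 -0.03 0.1895 1; 0 0 0 0.033 -0.03 0.1895 1",
)

```text
time: 17.6
ee_pos: [0.6919, 0.0547, 0.0606]
tool_rot: [-0.68, 0.733, -0.0, -0.0]
ft_force: [-0.3, -0.1, -0.1]
opening: 1.003
grip_force: 0.0
```

```bash
python3 - <<'E'
from h import *
st()
save('wrist','w9.png')
E
```

```text
17.6 [0.6919 0.0547 0.0606] [[-0.076, -0.997, 0.0], [-0.997, 0.076, -0.001], [0.001, -0.0, -1.0]] [ 3.660e-01  3.410e-01  7.400e-02  1.000e-03 -1.304e+00 -4.420e-01] [-0.3 -0.1 -0.1] 1.0026400347558249 0.0
```

View pics/w9.png

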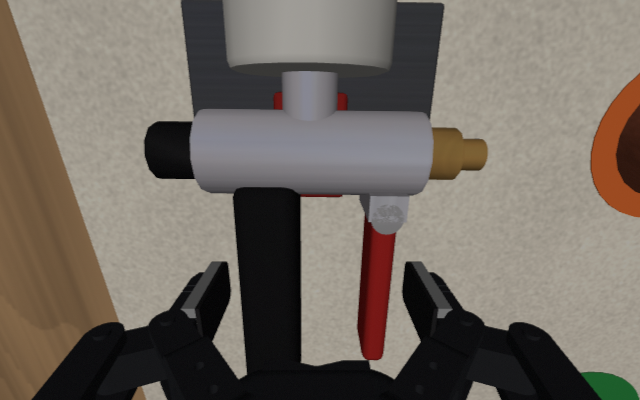

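apply_moves(
  rows="0 0 0 0 -0.002 0 0.9; 0 0 0 0 -0.004 0 0.8; 0 0 0 0 -0.006 0 0.7; 0 0 0 0 -0.007 0 0.6; 0 0 0 0 -0.007 0 0.5; 0 0 0 0 -0.007 0 0.5; 0 0 0 0 -0.007 0 0.5",
  grip_force=30,
)

```text
time: 18.35
ee_pos: [0.6984, 0.0543, 0.0622]
tool_rot: [-0.68, 0.734, 0.0, -0.0]
ft_force: [-6.7, 1.2, 6.0]
opening: 0.583
grip_force: 30.0
```

```bash
python3 - <<'E'
from h import *
st()
save('wrist','w10.png')
E
```

```text
18.35 [0.6984 0.0543 0.0622] [[-0.076, -0.997, -0.001], [-0.997, 0.076, -0.001], [0.001, 0.001, -1.0]] [ 0.362  0.357  0.097  0.    -1.312 -0.438] [-6.7  1.2  6. ] 0.5831704688449509 29.97273400425911
```

View pics/w10.png

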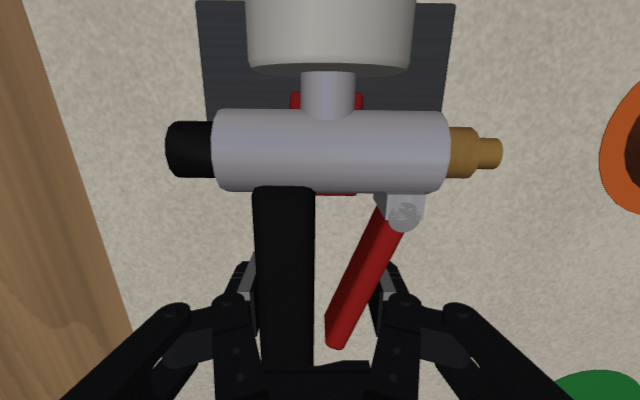

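apply_moves(
  rows="0 0 0 0 0 0 0.5; 0 0 0 0 0 0 0.5; 0 0 0 0 0 0 0.5; 0 0 0 0 0 0 0.5; 0 0 0 0 0 0 0.5; 0 0 0 0 0 0 0.5; 0 0 0 0 0 0 0.5; 0 0 0 0 0 0 0.5; 0 0 0 0 0 0 0.5; 0 0 0 0 0 0 0.5; 0 0 0 0 0 0 0.5; 0 0 0 0 0 0 0.5",
)

```text
time: 19.6
ee_pos: [0.6984, 0.0543, 0.0622]
tool_rot: [-0.68, 0.734, 0.0, -0.0]
ft_force: [-5.4, 2.1, 5.3]
opening: 0.582
grip_force: 30.0
```

apply_moves(
  rows="0 0 0 0 0 0 1; 0 0 0 0 0.002 0 1; 0 0 0 0 0.004 0 1; 0 0 0 0 0.006 0 1; 0 0 0 0 0.007 0 1; 0 0 0 0 0.007 0 1; 0 0 0 0 0.007 0 1; 0 0 0 0 0.007 -0.02 1; 0 0 0 0 0.007 -0.05 1; 0 0 0 0 0.007 -0.09 1; 0 0 0 0 0.007 -0.13 1; 0 0 0 0 0.007 -0.17 1",
)

```text
time: 20.8
ee_pos: [0.6918, 0.0547, 0.2329]
tool_rot: [-0.68, 0.733, -0.001, 0.0]
ft_force: [0.9, 0.2, 0.3]
opening: 1.001
grip_force: 0.0
```

```bash
python3 - <<'E'
from h import *
st()
t=save('top','t11.png');s=save('side','s11.png'); knob('top',t)
w=save('wrist','w11.png')
o=r.outline_of('wrist','trigger_pad')
if o:
    m=o[0]['pixels'].astype(np.uint8); vv,uu=np.nonzero(m); P=np.array([ray('wrist',u,v,.076)[:2] for u,v in zip(uu[::5],vv[::5])]); print(o[0]['confidence'],cv2.minAreaRect(P.astype(np.float32)))
for c in('wrist','top','side'): pin(c,'pot')
c,sn=np.cos(np.radians(42)),np.sin(np.radians(42))
go([0.474,-0.13,0.24],[0,sn,-c],[-1,0,0])
E
```

```text
20.8 [0.6918 0.0547 0.2329] [[-0.076, -0.997, 0.001], [-0.997, 0.076, -0.001], [0.0, -0.001, -1.0]] [ 3.660e-01  2.900e-01  3.270e-01  1.000e-03 -1.607e+00 -4.420e-01] [0.9 0.2 0.3] 1.0011866013437671 0.0
knob top 32 [0.4723 0.0087 0.112 ]
0.58 ((0.6634061932563782, 0.04505092650651932), (0.07174067944288254, 0.011974915862083435), 85.74474334716797)
wrist pot [ 0.4808  0.0073 -0.0013] 0.55
top pot [ 0.4742  0.0086 -0.002 ] 0.95
side pot [ 4.737e-01  1.080e-02 -4.000e-04] 0.86
MOVE [ -1.5 -42.   -4.2] [ 0.2008  0.2029 -0.0102]
```

apply_moves(
  rows="-1.5 -42 -4.2 0.201 0.203 -0.01 0.8;-1.5 -42 -4.2 0.201 0.203 -0.01 0.5;-1.5 -42 -4.2 0.201 0.203 -0.01 0.5;-1.5 -42 -4.2 0.201 0.203 -0.01 0.5;-1.5 -42 -4.2 0.201 0.203 -0.01 0.5;-1.5 -42 -4.2 0.201 0.203 -0.01 0.5;-1.5 -42 -4.2 0.201 0.203 -0.01 0.5;-1.5 -42 -4.2 0.201 0.203 -0.01 0.5;-1.5 -42 -4.2 0.201 0.203 -0.01 0.5;-1.5 -42 -4.2 0.201 0.203 -0.01 0.5;-1.5 -42 -4.2 0.201 0.203 -0.01 0.5",
)

```text
time: 22.25
ee_pos: [0.4748, -0.1292, 0.2409]
tool_rot: [0.661, -0.659, -0.253, -0.254]
ft_force: [0.0, 0.7, 0.2]
opening: 0.499
grip_force: 0.0
```

```bash
python3 - <<'E'
from h import *
st()
c,sn=np.cos(np.radians(42)),np.sin(np.radians(42))
go([0.4755,-0.13,0.033],[0,sn,-c],[-1,0,0])
E
```

```text
22.25 [ 0.4748 -0.1292  0.2409] [[0.003, -1.0, 0.0], [-0.743, -0.003, 0.669], [-0.669, -0.002, -0.743]] [-0.376  0.017  0.121 -0.717 -1.898  0.218] [0.  0.7 0.2] 0.49882838989138556 0.0
MOVE [-0.  -0.   0.2] [ 0.1397 -0.0003  0.1539]
```

apply_moves(
  rows="0 0 0 0.025 0 0.028 0.5; 0 0 0 0.05 0 0.056 0.5; 0 0 0 0.075 0 0.083 0.5; 0 0 0 0.1 0 0.11 0.5; 0 0 0 0.12 0 0.132 0.5; 0 0 0 0.134 0 0.148 0.5; 0 0 0 0.1397 0 0.154 0.5; 0 0 0 0.1323 0 0.1607 0.5; 0 0 0 0.1211 0 0.1707 0.5; 0 0 0 0.11 0 0.1808 0.5; 0 0 0 0.0988 0 0.1908 0.5; 0 0 0 0.0914 0 0.1975 0.5",
)

```text
time: 23.45
ee_pos: [0.4752, -0.0643, 0.0342]
tool_rot: [0.661, -0.659, -0.252, -0.255]
ft_force: [0.5, 0.4, 0.1]
opening: 0.499
grip_force: 0.0
```

```bash
python3 - <<'E'
from h import *
st()
w=save('wrist','w12.png'); pin('wrist','pot')
cv2.imwrite('pics/w12c.png',w[200:,:,::-1])
E
```

```text
23.45 [ 0.4752 -0.0643  0.0342] [[0.004, -1.0, 0.002], [-0.743, -0.002, 0.669], [-0.669, -0.005, -0.743]] [-0.261  0.093 -0.191 -0.704 -1.526  0.385] [0.5 0.4 0.1] 0.49926415552796277 0.0
wrist pot [ 0.4764  0.01   -0.0016] 0.77
```

View pics/w12c.png

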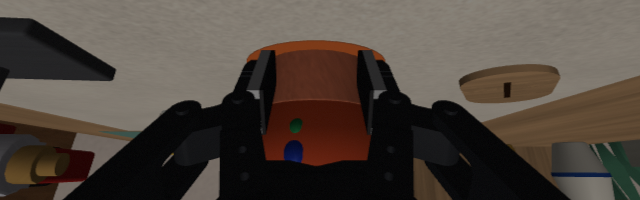

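apply_moves(
  rows="0 0 0 -0.0089 0 0.008 0.5; 0 0 0 -0.0149 0 0.0134 0.5; 0 0 0 -0.0193 0 0.0174 0.5; 0 0 0 -0.0245 -0.0004 0.0221 0.5; 0 0 0 -0.0297 -0.0009 0.0268 0.5; 0 0 0 -0.0357 -0.0014 0.0321 0.5; 0 0 0 -0.0416 -0.0019 0.0375 0.5; 0 0 0 -0.0476 -0.0024 0.0428 0.5; 0 0 0 -0.0535 -0.0029 0.0482 0.5; 0 0 0 -0.0594 -0.0035 0.0535 0.5; 0 0 0 -0.0654 -0.004 0.0589 0.5; 0 0 0 -0.0706 -0.0044 0.0636 0.5",
)

```text
time: 24.75
ee_pos: [0.4792, 0.0297, 0.0331]
tool_rot: [0.661, -0.66, -0.253, -0.254]
ft_force: [-0.5, -3.5, -0.6]
opening: 0.5
grip_force: 1.5
```

apply_moves(
  rows="0 0 0 -0.0037 -0.0003 0.0033 0.5; 0 0 0 -0.0089 -0.0008 0.008 0.5; 0 0 0 -0.0149 -0.0013 0.0134 0.5; 0 0 0 -0.0208 -0.0018 0.0187 0.5; 0 0 0 -0.0267 -0.0023 0.0241 0.5; 0 0 0 -0.0327 -0.0028 0.0294 0.5; 0 0 0 -0.0386 -0.0033 0.0348 0.5; 0 0 0 -0.0446 -0.0038 0.0401 0.5; 0 0 0 -0.0505 -0.0043 0.0455 0.5; 0 0 0 -0.0565 -0.0048 0.0508 0.5; 0 0 0 -0.0624 -0.0053 0.0562 0.5; 0 0 0 -0.0669 -0.0058 0.0602 0.5",
)

```text
time: 25.95
ee_pos: [0.4849, 0.1198, 0.0331]
tool_rot: [0.661, -0.66, -0.253, -0.254]
ft_force: [-0.2, -3.8, -0.1]
opening: 0.499
grip_force: 1.5
```

```bash
python3 - <<'E'
from h import *
st()
t=save('top','t13.png'); s=save('side','s13.png'); w=save('wrist','w13.png')
knob('top',t); knob('side',s)
for c in('wrist','top','side'): pin(c,'pot')
E
```

```text
25.95 [0.4849 0.1198 0.0331] [[0.002, -1.0, 0.001], [-0.743, -0.001, 0.669], [-0.669, -0.003, -0.743]] [ 0.093 -0.054 -0.326 -0.762 -1.307  0.12 ] [-0.2 -3.8 -0.1] 0.49920607625230823 1.451319269835949
knob top 40 [0.4819 0.166  0.112 ]
knob side 24 [0.492  0.3598 0.112 ]
knob side 13 [0.5273 0.3436 0.112 ]
knob side 11 [0.5089 0.3201 0.112 ]
knob side 13 [0.5071 0.3001 0.112 ]
knob side 16 [0.4576 0.2992 0.112 ]
knob side 18 [0.4831 0.1618 0.112 ]
knob side 15 [ 0.4429 -0.4718  0.112 ]
knob side 12 [ 0.5162 -0.5049  0.112 ]
knob side 9 [ 0.5193 -0.5142  0.112 ]
wrist pot [ 0.4882  0.1681 -0.0023] 0.76
top pot [ 0.4839  0.1655 -0.0058] 0.68
side pot [0.4857 0.1694 0.0017] 0.84
```

apply_moves(
  rows="0 0 0 -0.0037 -0.0004 0.0033 0.5; 0 0 0 -0.0089 -0.0009 0.008 0.5; 0 0 0 -0.0149 -0.0015 0.0134 0.5; 0 0 0 -0.0208 -0.0021 0.0187 0.5; 0 0 0 -0.0267 -0.0027 0.0241 0.5; 0 0 0 -0.0327 -0.0033 0.0294 0.5; 0 0 0 -0.0379 -0.0039 0.0341 0.5; 0 0 0 -0.0431 -0.0044 0.0388 0.5; 0 0 0 -0.0468 -0.0048 0.0421 0.5; 0 0 0 -0.0498 -0.0051 0.0448 0.5; 0 0 0 -0.052 -0.0053 0.0468 0.5; 0 0 0 -0.0535 -0.0055 0.0482 0.5",
)

```text
time: 27.45
ee_pos: [0.4904, 0.1912, 0.0331]
tool_rot: [0.661, -0.66, -0.253, -0.254]
ft_force: [-0.4, -3.5, -0.4]
opening: 0.498
grip_force: 1.7
```

```bash
python3 - <<'E'
from h import *
st()
t=save('top','t14.png'); s=save('side','s14.png'); w=save('wrist','w14.png')
knob('top',t)
for c in('wrist','top','side'): pin(c,'pot')
E
```

```text
27.45 [0.4904 0.1912 0.0331] [[0.002, -1.0, 0.002], [-0.743, -0.001, 0.669], [-0.669, -0.003, -0.743]] [ 0.239 -0.063 -0.333 -0.767 -1.211  0.011] [-0.4 -3.5 -0.4] 0.498244954669702 1.700897142291069
wrist pot [ 0.4954  0.2389 -0.0011] 0.93
top pot [ 0.6884 -0.009   0.0048] 0.18
side pot [ 4.924e-01  2.363e-01 -3.000e-04] 0.82
```

Good. Retreat and check.

apply_moves(
  rows="0 0 0 0.003 0 -0.0027 0.5; 0 0 0 0.0111 0 -0.01 0.5; 0 0 0 0.0223 0 -0.02 0.5; 0 0 0 0.0372 0 -0.0334 0.5; 0 0 0 0.052 0 -0.0468 0.5; 0 0 0 0.0669 0 -0.0602 0.5; 0 0 0 0.0743 0 -0.0669 0.5; 0 0 0 0.0476 0 -0.0966 0.5; 0 0 0 0.0208 0 -0.1263 0.5; 0 0 0 -0.006 0 -0.156 0.5; 0 0 0 -0.006 0 -0.156 0.5",
)

```text
time: 28.85
ee_pos: [0.4927, 0.0905, 0.1599]
tool_rot: [0.662, -0.658, -0.249, -0.258]
ft_force: [0.3, -1.4, -0.6]
opening: 0.5
grip_force: 0.0
```

```bash
python3 - <<'E'
from h import *
st()
t=save('top','t15.png'); s=save('side','s15.png'); w=save('wrist','w15.png')
knob('top',t)
for c in('wrist','top','side'): pin(c,'pot')
for l in ('brush_mug','paint_jar','palette'): pin('side',l)
cv2.imwrite('pics/v15.png',np.vstack([s[60:340],w[100:]])[:,:,::-1])
E
```

```text
28.85 [0.4927 0.0905 0.1599] [[0.009, -1.0, 0.01], [-0.744, -0.0, 0.668], [-0.668, -0.014, -0.744]] [ 4.000e-02 -1.590e-01 -1.880e-01 -7.320e-01 -1.512e+00 -1.000e-03] [ 0.3 -1.4 -0.6] 0.49951020165718557 0.0
knob top 41 [0.4872 0.237  0.112 ]
wrist pot [0.4916 0.2389 0.0025] 0.69
top pot [ 0.4893  0.2376 -0.0016] 0.78
side pot [ 4.912e-01  2.392e-01 -4.000e-04] 0.94
side brush_mug [ 2.900e-01 -2.924e-01 -2.000e-04] 0.82
side palette [ 0.683  -0.2404  0.0021] 0.86
```

View pics/v15.png

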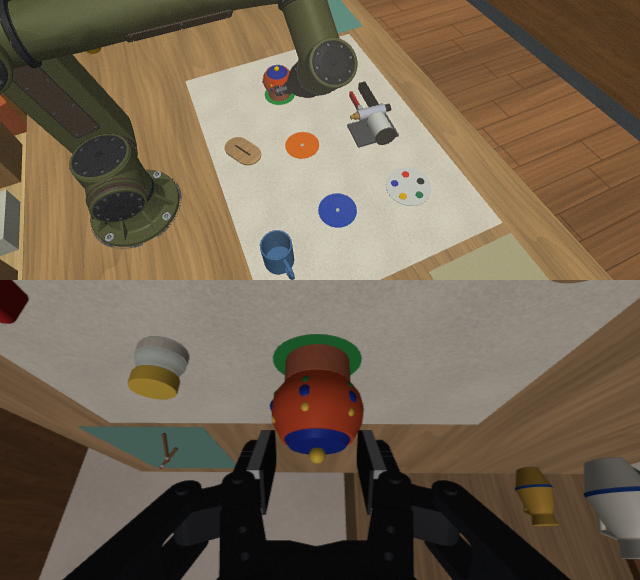

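The pot stands centred on green, at knob (0.487, 0.237) against the disc at (0.488, 0.237). The robot is clear of everything and the trigger is released.

```bash
python3 -c "
from workcell import r
print(r.job_done())"
```

```text
the job is handed in; nothing more can be done
None
```

The job is handed in: the pot went blue to orange to green, pushed only on its foot, with the trigger squeezed, held over 1 s and released while it stood on orange. The last pictures showed it within about 2 mm of the green disc's centre and the mug and palette unmoved; the jar was not re-measured but nothing went near it.

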